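Tip the walnuts over the box rim

ROBOT

A 6-joint arm with a two-finger parallel gripper is mounted at the origin on the work surface. World frame = base frame: x ahead of the robot, y to its left, z up, the work surface at z = 0. Lengths are in m, angles in degrees, forces in N, time in s.
With the tool pointing down it reaches from about 0.3 to 0.75 m from the base axis. Payload 8.5 kg.
Tool frame: the origin (TCP) lies midway between the tips of the shut fingers; the grasp point (between the pads) lies 19 mm behind it (env.hold_point_z is the distance from the TCP to the grasp point, in m); z points along the fingers, y is the line along which they close (so a half turn about z gives the same grasp; the last joint's range is limited). The gripper opens to 85 mm and grips with 20 to 120 N. Pads are 22 mm wide; open, the fingers measure 114 mm over their backs; the gripper's body (76 mm by 85 mm) begins 54 mm behind the grasp point. The pads swing forward as they close: fully open they stand 13 mm farther back than shut.
Start: joints at [-79.2, 21.807, 74.336, -0, 83.858, -12.336], TCP at [0.216, -0.506, 0.231] pointing down, gripper open.
Joint ranges: [-178.18, 178.18], [-50.72, 133.34], [12.68, 142.11], [-81.47, 261.47], [9.98, 163.14], [-165.26, 165.26]. Speed limits (degrees/s): [136.94, 136.94, 180, 180, 180, 180].

INTERFACE

Orientations are given as a 3x3 rotation matrix whose columns are the frame's x, y, z axes.
In Python, from rig import observe, get_image, camera_info, env gives the robot as it stands.
- The arm moves only by the tool drive_tool, never from a script. Its arguments are lists of equal length, an entry for each row: "offset": the shift along the tool's x, y, z in units of 40 mm (1.0 is 40 mm), a list of three; "turn": the turn, a rotation vector about the tool's x, y, z in units of 6 degrees (1.0 is 6 degrees), a list of three; "hand": the opening, from 0 (shut) to 1 (fully open). A call has exactly 10 rows; each row shifts and turns the commanded pose from where the row before left it, along the tool's axes as they then stand; what a row does not reach is not made up. A row lasts 1/8 s, in which the tool goes at most 62.5 mm and 10.7 degrees, less where a joint would pass 70% of its speed; a pose out of reach is approached as far as the arm can. A call is refused whole if a number of a shift passes 1 or a number of a turn 1, either way. A call with a gripper value outside its range is refused whole. The fingers move at their own pace and stop on an object; "newtons" is the grip in N (left out, the last holds). Time passes only in rows, so rows that do not move let the fingers close, or fill a call up. It gives the time, the measured TCP pose, the force, the opening and the grip force at its end, in the units of the state.
- observe(): the state, without advancing time (a new reading comes with each control period).
- get_image(name): name is "scene" or "top"; returns the picture (400x640x3 uint8, blue, green, red); there is no depth.
- camera_info(name): a dict with "fx", "fy", "cx", "cy" (pixels), "k1" (the pictures are not rectified: a ray, as slopes to the right and down, at radius r is drawn at 1 + k1 r^2 times it, then the intrinsics apply), "world_to_cam" (4x4, takes a point from world to camera coordinates). Camera axes: x right, y down, z forward; pixel columns grow to the right and rows downward; lengths in m; the calibration is good to about 2 mm. A picture is of the moment at which its call begins. camera_info takes no time and is no camera call.
- env.close_job(): hands the job in; it is judged then, once.
The state is a dict: "time_s": time; "q": joint angles; "qvel": joint speeds; "joint_efforts": joint torques, N m; "position": TCP position; "tool_rot": TCP orientation; "ft_force": force on the tool from outside, world axes, zero at the start; "wrist_torque": the same for the moment, N m; "grip_width": finger opening in m; "gripper_force": force on a finger pad.
Only numpy, scipy, OpenCV 4.12 (cv2) and the standard library are available. Lean on these libraries where they do the work, as an engineer would, in place of code of your own. Each camera call takes 0.05 s, during which the arm holds its last target. There are 200 camera calls.

TASK

Hook the rib under the open end of the little steel tray over the rim of the white box, on the long side that faces the tray, with all five walnuts still aboard. Pivot the tray up on that rim until it stands nearly on end, the rib staying hooked, and all the walnuts have gone into the box, then set the empty tray down flat on the worktop and leave it there; do not knock the other things about.

Things in the scene. Friction and masses are not known exactly. Their poses are not given: they have to be found in the camera images.
- tray: Steel tray, 0.24 kg, black pan handle. Origin: centre of underside, on the worktop at first. x to the open front, z up; front looks to -y (+-20 deg). Pan 130 long (x -65 to 65), 100 wide, on two full-width ribs 14 tall, 5 thick (x 37 to 42, -62.5 to -57.5). Floor z 14 to 17; side and rear walls to z 47. Front sill 4 high: nuts stay in while level, leave past about 45 deg nose down, 70-80 is sure.
- tray_hook (a point): Notch point under the tray at tray x +47, y 0, z +9 mm: 5 mm before the front rib, 5 mm under the floor. With the rib hooked outside the rim this point lies on the rim bead's axis and stays there as the tray pivots; the floor sticks out 23 mm beyond the rib, over the rim into the box. Axes as the tray's.
- tray_handle (a point): Middle of the grip on the handle, at tray x -108, y 0, z +52 mm. The handle is a straight bar 14 mm wide (y), 22 mm high (z 41 to 63), along tray x from -165 to -73, held by a bracket 30 mm wide, x -75 to -63. Axes as the tray's.
- box: Heavy open white ceramic box, stands fast; 210 mm along x, 170 along y, 85 high over all, walls 5 mm, inner floor at z 5; opening inside the beads 190 by 150 mm. Origin: centre of its underside. Round its top runs a round bead 10 mm thick, axis 80 mm and top 85 mm above the worktop.
- box_rim (a point): Middle of the axis of the rim bead on the box's long +y side, which faces the tray: at box x 0, y +80, z +80 mm. The straight bead runs 200 mm along x. Axes as the box's; the box's yaw is within 15 degrees of 0.
- saucer: White ceramic saucer 120 mm across, 14 mm high, bears the tea glass; bystander. Origin: centre of its underside.
- tea_glass: Stainless steel tea glass 62 mm across the rim, 85 mm tall, standing on the saucer; bystander. Origin: centre of its underside.
- dish: Small ceramic dish 96 mm across, 28 mm high, with a beech spatula lying in it along the dish's y, reaching from y -95 to y +175 mm and up to 65 mm high; bystander. Origin: centre of the dish's underside.
- jar: Glass jar with a steel cap, 66 mm across, 100 mm tall; bystander. Origin: centre of its underside.
- walnut1: Walnut, 29 mm thick, 33 mm tall, 13 g, rough brown, at the start standing in the tray. Origin: the middle of its flat underside.
- walnut2: Walnut, 29 mm thick, 33 mm tall, 13 g, rough brown, at the start standing in the tray. Origin: the middle of its flat underside.
- walnut3: Walnut, 29 mm thick, 33 mm tall, 13 g, rough brown, at the start standing in the tray. Origin: the middle of its flat underside.
- walnut4: Walnut, 29 mm thick, 33 mm tall, 13 g, rough brown, at the start standing in the tray. Origin: the middle of its flat underside.
- walnut5: Walnut, 29 mm thick, 33 mm tall, 13 g, rough brown, at the start standing in the tray. Origin: the middle of its flat underside.
Mind the look-alikes: they are no part of the job. Leave any orange or turquoise look-alike of the walnut5 alone.

How it is judged:
By the outcome, as a careful person would: the job done as asked, in the order asked, and still so for the second after the job is handed in, with the robot touching nothing.
It also fails if it takes over 61 s, if anything falls off the work surface, if the arm or the gripper's body presses on something with over 40 N, if the wrist force passes 120 N, or if a joint passes its speed limit or range.

## Working session

There is one attempt and no reset: what is moved stays moved. The work goes in short steps, Python scripts to look and compute and a tool call to move; the robot and the scene stay as the last step left them, time stands still between calls to the robot, and variables do not carry over. Pictures are saved under pics/ and viewed, at most 13 in all, crops included, and the job is handed in when it is done.

Besides the shell and the picture viewer there is one more tool, called after "Emit:" in YAML: its name, and indented under it one key for each argument. drive_tool: Moves the arm, as the interface text tells. Its arguments: {"type":"object","properties":{"offset":{"type":"array"},"turn":{"type":"array"},"hand":{"type":"array"},"newtons":{"type":"number"}},"required":["offset","turn","hand"]}

```bash
mkdir -p pics; ls
python3 - <<'E'
from rig import *
import cv2,numpy as np
for n in("scene","top"):
    im=get_image(n);cv2.imwrite(f"pics/{n}0.png",im)
    c=camera_info(n);print({k:(np.round(v,4).tolist()) for k,v in c.items() if not isinstance(v,str)})
s=observe();print(s["time_s"],s["position"],s["tool_rot"],s["grip_width"],env.hold_point_z)
E
```

```text
pics
{'fx': 454.4708, 'fy': 454.4708, 'cx': 315.5566, 'cy': 203.5744, 'k1': -0.0321, 'world_to_cam': [[-0.8467, 0.532, -0.0, 0.4685], [0.4247, 0.6758, -0.6024, -0.2633], [-0.3205, -0.5101, -0.7982, 1.1452], [0.0, 0.0, 0.0, 1.0]]}
{'fx': 391.0666, 'fy': 391.0666, 'cx': 315.2706, 'cy': 199.9012, 'k1': 0.0234, 'world_to_cam': [[0.0041, -1.0, -0.001, 0.0635], [-0.9825, -0.0038, -0.186, 0.6089], [0.186, 0.0017, -0.9825, 0.7151], [0.0, 0.0, 0.0, 1.0]]}
0.1 [ 0.21604432 -0.50550411  0.2307846 ] [[ 9.19572264e-01  3.92920844e-01 -2.49345602e-04]
 [ 3.92920831e-01 -9.19571428e-01  1.26851929e-03]
 [ 2.69136580e-04 -1.26446824e-03 -9.99999164e-01]] 0.08524993556472323 0.0187
```

View pics/scene0.png

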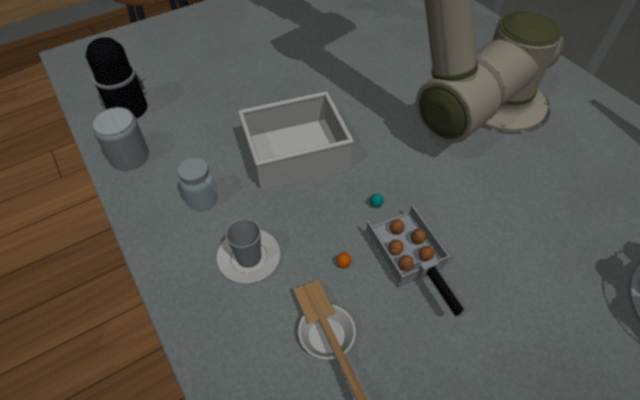

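View pics/top0.png

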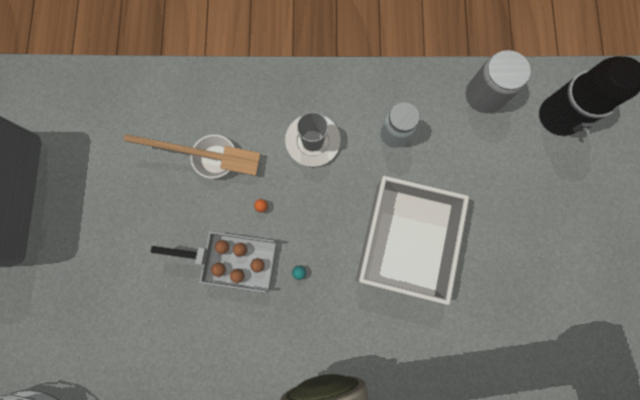

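The scene view shows the tray at (408,245) with its black handle at (443,290), the box at (297,140), turquoise look-alike at (377,200), and orange look-alike at (344,260). In the top view, the tray is at (238,261) with its handle at (173,251) and the box at (414,240).
Candidates for the grip (top view): black tray handle (173,251), spatula handle (155,145), black mill (590,95). I choose the bar attached to the steel tray with the five brown nuts. The orange (261,205) and turquoise (300,272) nuts are to be left alone.

```bash
cat > h.py <<'E'
from rig import *
import cv2,numpy as np
def ray(n,uv):
    c=camera_info(n);M=np.array(c["world_to_cam"]);uv=np.atleast_2d(uv).astype(float)
    d=np.c_[(uv[:,0]-c["cx"])/c["fx"],(uv[:,1]-c["cy"])/c["fy"]];s=d.copy()
    for _ in range(20): s=d/(1+c["k1"]*(s**2).sum(1,keepdims=True))
    R=M[:3,:3];return -R.T@M[:3,3],np.c_[s,np.ones(len(s))]@R
def plane(n,uv,z):
    o,d=ray(n,uv);return o+d*((z-o[2])/d[:,2:])
def cross(a,b):
    o,d=ray("scene",a);p,e=ray("top",b);d=d[0];e=e[0]
    t=np.linalg.lstsq(np.c_[d,-e],p-o,rcond=None)[0];P=o+t[0]*d;Q=p+t[1]*e
    return (P+Q)/2,np.linalg.norm(P-Q)
def proj(n,P):
    c=camera_info(n);M=np.array(c["world_to_cam"]);p=np.atleast_2d(P)@M[:3,:3].T+M[:3,3];s=p[:,:2]/p[:,2:]
    s=s*(1+c["k1"]*(s**2).sum(1,keepdims=True));return s*[c["fx"],c["fy"]]+[c["cx"],c["cy"]]
E
python3 - <<'E'
import cv2,numpy as np
from h import *
t=cv2.imread("pics/top0.png");s=cv2.imread("pics/scene0.png")
# handle
for n,im,b,z in(("top",t,(140,235,205,270),.063),("scene",s,(415,255,475,325),.052)):
    x0,y0,x1,y1=b;m=(im[y0:y1,x0:x1].max(2)<45).astype(np.uint8)
    k,l,st,_=cv2.connectedComponentsWithStats(m);i=1+st[1:,4].argmax();ys,xs=np.where(l==i)
    r=cv2.minAreaRect(np.c_[xs+x0,ys+y0].astype(np.float32));bp=cv2.boxPoints(r);print(n,st[i,4],np.round(bp,1).tolist());print(np.round(plane(n,bp,z),4).tolist())
# box outer rim by bright quad
g=t[165:315,345:485].min(2);m=(g>150).astype(np.uint8)
cs,_=cv2.findContours(m,cv2.RETR_EXTERNAL,2);c=max(cs,key=cv2.contourArea)
bp=cv2.boxPoints(cv2.minAreaRect(c))+[345,165];print("box",np.round(bp,1).tolist());P=plane("top",bp,.082);print(np.round(P,4).tolist(),[np.linalg.norm(P[i]-P[i-1]).round(4) for i in range(4)])
a=cv2.resize(t[205:305,140:310],None,fx=4.7,fy=4.7,interpolation=2)
cv2.imwrite("pics/c1.png",a)
b=cv2.resize(t[165:315,345:485],None,fx=3.9,fy=3.9,interpolation=2);cv2.imwrite("pics/c2.png",b)
E
```

```text
top 188 [[151.60000610351562, 251.3000030517578], [152.1999969482422, 246.6999969482422], [195.10000610351562, 252.39999389648438], [194.5, 257.0]]
[[0.5067, 0.3772, 0.063], [0.5154, 0.3768, 0.063], [0.5047, 0.2946, 0.063], [0.4961, 0.2952, 0.063]]
scene 542 [[425.0, 271.0], [433.5, 265.29998779296875], [463.79998779296875, 310.1000061035156], [455.29998779296875, 315.8999938964844]]
[[0.5096, 0.2901, 0.052], [0.4894, 0.2894, 0.052], [0.5028, 0.3808, 0.052], [0.5217, 0.3808, 0.052]]
box [[357.6, 284.3], [382.2, 174.7], [473.3, 195.2], [448.6, 304.8]]
[[0.4468, -0.0123, 0.082], [0.654, -0.0633, 0.082], [0.6142, -0.2353, 0.082], [0.4116, -0.1762, 0.082]] [np.float64(0.1677), np.float64(0.2133), np.float64(0.1766), np.float64(0.211)]
```

View pics/c1.png

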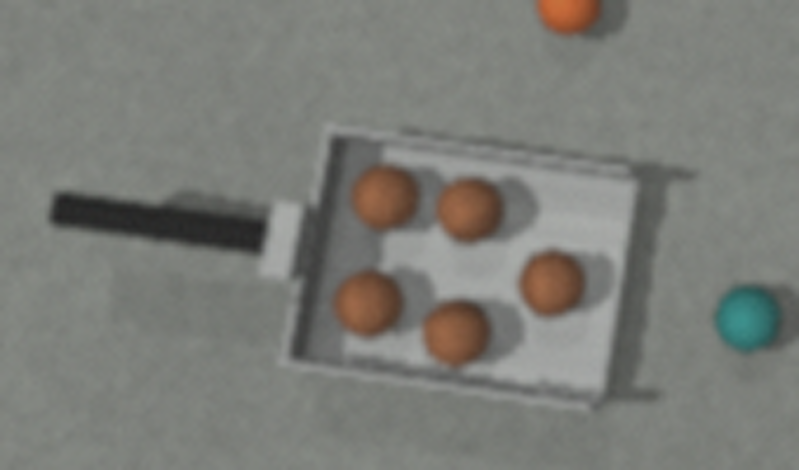

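View pics/c2.png

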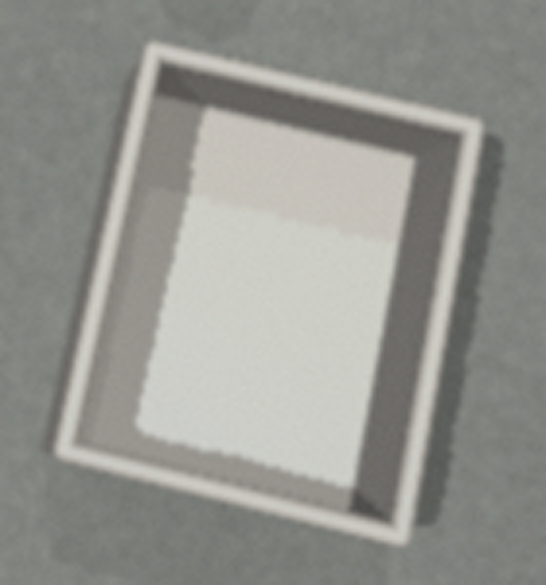

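The crop confirms the tray with five brown nuts, handle, open front to the right and the turquoise nut just in front. The box crop shows its near (left) rim from (155,52) to (66,450) in the crop.

Run:
```python
from h import *
t=cv2.imread("pics/top0.png");s=cv2.imread("pics/scene0.png")
f=lambda p,k,o:(np.array(p)+.5)/k-.5+o
tr=f([(330,130),(288,362),(636,172),(598,405)],4.7,[140,205])
P=plane("top",tr,.047);print("tray corners",P.round(4).tolist())
rm,fm=P[:2].mean(0),P[2:].mean(0);d=fm-rm;print("len",np.linalg.norm(d),"w",np.linalg.norm(P[0]-P[1]),np.linalg.norm(P[2]-P[3]),"center",(rm+fm)/2,"yaw",np.degrees(np.arctan2(d[1],d[0])))
h=plane("top",f([(52,208),(265,236)],4.7,[140,205]),.063);print("handle",h.round(4).tolist(),np.degrees(np.arctan2(*(h[1]-h[0])[[1,0]])))
# near rim: bright centroid along rows
g=cv2.cvtColor(t,6).astype(float);pts=[]
for v in range(190,272,4):
    u0=f([155,52],3.9,[345,165]);u1=f([66,450],3.9,[345,165])
    uc=np.interp(v,[u0[1],u1[1]],[u0[0],u1[0]]);us=np.arange(int(uc)-5,int(uc)+7);w=np.clip(g[v,us]-155,0,None);pts.append([(us*w).sum()/w.sum(),v])
pts=np.array(pts);R=plane("top",pts,.084)
vx,vy,x0,y0=cv2.fitLine(R[:,:2].astype(np.float32),2,0,.01,.01).ravel();print("rim dir",np.degrees(np.arctan2(vy,vx)),x0,y0)
bx=plane("top",f([(150,43),(57,455),(408,545),(482,122)],3.9,[345,165]),.081);print("box",bx.round(4).tolist(),"c",bx.mean(0),[np.linalg.norm(bx[i]-bx[i-1]).round(3) for i in range(4)])
m=(bx[0]+bx[1])/2;print("near outer mid",m)
n=plane("top",f([(568,5),(748,318)],4.7,[140,205]),.017);print("orange,turq",n.round(3).tolist())
print("scene proj tray",proj("scene",P).round(0).tolist(),"rim",proj("scene",np.c_[bx[:,:2],[.085]*4]).round(0).tolist())
```

```text
tray corners [[0.5449, 0.2731, 0.047], [0.45, 0.2849, 0.047], [0.5278, 0.1447, 0.047], [0.4332, 0.1579, 0.047]]
len 0.12881472219667447 w 0.09567431850250066 0.09556121614674722 center [0.48897717 0.2151375  0.047     ] yaw -97.57922707687183
handle [[0.5113, 0.3793, 0.063], [0.5002, 0.2926, 0.063]] -97.29873758381642
rim dir -13.83826 0.5470193 -0.0408785
box [[0.6523, -0.0651, 0.081], [0.4522, -0.0156, 0.081], [0.4123, -0.1777, 0.081], [0.613, -0.2261, 0.081]] c [ 0.53246325 -0.12110936  0.081     ] [np.float64(0.166), np.float64(0.206), np.float64(0.167), np.float64(0.206)]
near outer mid [ 0.55226099 -0.04032339  0.081     ]
orange,turq [[0.604, 0.18, 0.017], [0.468, 0.099, 0.017]]
scene proj tray [[403.0, 275.0], [448.0, 255.0], [367.0, 220.0], [410.0, 203.0]] rim [[256.0, 163.0], [353.0, 139.0], [326.0, 90.0], [238.0, 109.0]]
```

Run:
```python
import cv2,numpy as np
s=cv2.imread("pics/scene0.png")
a=cv2.resize(s[85:325,230:475],None,fx=2.5,fy=2.5,interpolation=2)
cv2.imwrite("pics/c3.png",a)
```

```text
(no output)
```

View pics/c3.png

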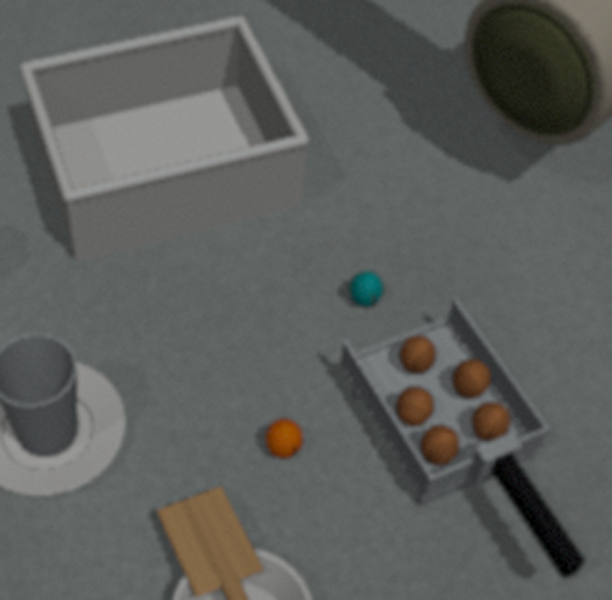

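Measured: tray origin ≈ (0.489, 0.215), yaw −97.5°. Rim middle ≈ (0.5516, −0.0427, 0.080), box yaw −13.8°. The sizes check out (tray 129×96 mm, box 206×166 mm), and both views agree. I'll grasp with the tool tilted 35° towards the front, so the pivot stays comfortable for the arm.

```bash
cat > p.py <<'E'
from h import *
from scipy.linalg import logm,expm
from scipy.spatial.transform import Rotation as Ro
def T(R,p):
    M=np.eye(4);M[:3,:3]=R;M[:3,3]=p;return M
def tray(x,y,z,yaw,pitch=0):   # pitch: nose down, deg
    return T(Ro.from_euler("ZY",[yaw,pitch],degrees=True).as_matrix(),[x,y,z])
def tool(tr,tilt=35,back=0):   # tool pose holding the handle; back along the tool axis
    a=np.radians(tilt);z=np.array([np.sin(a),0,-np.cos(a)]);y=np.array([0,1.,0])
    R=np.c_[np.cross(y,z),y,z];return tr@T(R,np.array([-.108,0,.052])+(.0187-back)*z)
def now():
    s=observe();return T(s["tool_rot"],s["position"])
def plan(a,b,n):               # constant row (screw)
    s=expm(logm(np.linalg.inv(a)@b).real/n)
    print(n,"rows: offset",(s[:3,3]/.04).round(3).tolist(),"turn",(Ro.from_matrix(s[:3,:3]).as_rotvec(degrees=True)/6).round(3).tolist())
T0=tray(.489,.2151,0,-97.5)
E
python3 - <<'E'
from p import *
a=tool(T0,0,.09);b=tool(T0,35,.09)
plan(now(),a,30);plan(a,b,10);plan(b,tool(T0),10);print(a[:3,3],b[:3,3])
E
```

```text
30 rows: offset [0.722, -0.249, 0.09] turn [-0.0, -0.0, -0.33]
10 rows: offset [0.109, -0.0, 0.003] turn [0.0, -0.583, 0.0]
10 rows: offset [-0.0, -0.0, 0.225] turn [-0.0, 0.0, -0.0]
[0.50309683 0.32217605 0.1233    ] [0.50843483 0.36272217 0.11040554]
```

Emit:
drive_tool:
  offset:
    - [0.722, -0.249, 0.0]
    - [0.722, -0.249, 0.0]
    - [0.722, -0.249, 0.0]
    - [0.722, -0.249, 0.0]
    - [0.722, -0.249, 0.0]
    - [0.722, -0.249, 0.0]
    - [0.722, -0.249, 0.0]
    - [0.722, -0.249, 0.0]
    - [0.722, -0.249, 0.0]
    - [0.722, -0.249, 0.0]
  turn:
    - [0, 0, -0.33]
    - [0, 0, -0.33]
    - [0, 0, -0.33]
    - [0, 0, -0.33]
    - [0, 0, -0.33]
    - [0, 0, -0.33]
    - [0, 0, -0.33]
    - [0, 0, -0.33]
    - [0, 0, -0.33]
    - [0, 0, -0.33]
  hand: [1, 1, 1, 1, 1, 1, 1, 1, 1, 1]

```text
time_s: 1.35
position: [0.4075, -0.2683, 0.2311]
tool_rot: [[0.731, 0.682, -0.0], [0.682, -0.731, 0.0], [0.0, -0.001, -1.0]]
ft_force: [-0.0, -0.0, -0.7]
grip_width: 0.0852
gripper_force: 0.0
```

Emit:
drive_tool:
  offset:
    - [0.722, -0.249, 0.0]
    - [0.722, -0.249, 0.0]
    - [0.722, -0.249, 0.0]
    - [0.722, -0.249, 0.0]
    - [0.722, -0.249, 0.0]
    - [0.722, -0.249, 0.0]
    - [0.722, -0.249, 0.0]
    - [0.722, -0.249, 0.0]
    - [0.722, -0.249, 0.0]
    - [0.722, -0.249, 0.0]
  turn:
    - [0, 0, -0.33]
    - [0, 0, -0.33]
    - [0, 0, -0.33]
    - [0, 0, -0.33]
    - [0, 0, -0.33]
    - [0, 0, -0.33]
    - [0, 0, -0.33]
    - [0, 0, -0.33]
    - [0, 0, -0.33]
    - [0, 0, -0.33]
  hand: [1, 1, 1, 1, 1, 1, 1, 1, 1, 1]

```text
time_s: 2.6
position: [0.5067, 0.019, 0.231]
tool_rot: [[0.457, 0.889, -0.001], [0.889, -0.457, 0.0], [-0.0, -0.001, -1.0]]
ft_force: [-0.7, 0.6, -0.5]
grip_width: 0.0857
gripper_force: 0.0
```

Emit:
drive_tool:
  offset:
    - [0.722, -0.249, 0.0]
    - [0.722, -0.249, 0.0]
    - [0.722, -0.249, 0.0]
    - [0.722, -0.249, 0.0]
    - [0.722, -0.249, 0.0]
    - [0.722, -0.249, 0.0]
    - [0.722, -0.249, 0.0]
    - [0.722, -0.249, 0.0]
    - [0.722, -0.249, 0.0]
    - [0.722, -0.249, 0.0]
  turn:
    - [0, 0, -0.33]
    - [0, 0, -0.33]
    - [0, 0, -0.33]
    - [0, 0, -0.33]
    - [0, 0, -0.33]
    - [0, 0, -0.33]
    - [0, 0, -0.33]
    - [0, 0, -0.33]
    - [0, 0, -0.33]
    - [0, 0, -0.33]
  hand: [1, 1, 1, 1, 1, 1, 1, 1, 1, 1]

```text
time_s: 3.85
position: [0.5028, 0.3228, 0.2309]
tool_rot: [[0.129, 0.992, -0.001], [0.992, -0.129, -0.0], [-0.0, -0.001, -1.0]]
ft_force: [0.7, -0.2, -0.7]
grip_width: 0.0852
gripper_force: 0.0
```

Run:
```python
from p import *
s=observe();print(s["time_s"],s["position"],s["q"]);plan(now(),tool(T0,35,.09),10)
```

```text
3.85 [0.50281292 0.32282924 0.230902  ] [ 2.13622885e+01  2.66940042e+01  6.63616228e+01 -1.58005464e-03
  8.69949318e+01  2.87643893e+01]
10 rows: offset [0.182, 0.001, 0.267] turn [-0.0, -0.583, 0.002]
```

Emit:
drive_tool:
  offset:
    - [0.182, 0, 0.267]
    - [0.182, 0, 0.267]
    - [0.182, 0, 0.267]
    - [0.182, 0, 0.267]
    - [0.182, 0, 0.267]
    - [0.182, 0, 0.267]
    - [0.182, 0, 0.267]
    - [0.182, 0, 0.267]
    - [0.182, 0, 0.267]
    - [0.182, 0, 0.267]
  turn:
    - [0, -0.583, 0]
    - [0, -0.583, 0]
    - [0, -0.583, 0]
    - [0, -0.583, 0]
    - [0, -0.583, 0]
    - [0, -0.583, 0]
    - [0, -0.583, 0]
    - [0, -0.583, 0]
    - [0, -0.583, 0]
    - [0, -0.583, 0]
  hand: [1, 1, 1, 1, 1, 1, 1, 1, 1, 1]

```text
time_s: 5.1
position: [0.5082, 0.3621, 0.1098]
tool_rot: [[0.106, 0.992, -0.075], [0.811, -0.13, -0.57], [-0.575, -0.001, -0.818]]
ft_force: [-0.2, -0.3, 0.1]
grip_width: 0.0854
gripper_force: 0.0
```

Run:
```python
from p import *
s=observe();print(s["time_s"],s["position"],s["q"]);plan(now(),tool(T0),9)
```

```text
5.1 [0.50824548 0.36208466 0.10977558] [ 34.7460826   48.02997159  53.11869526 -25.89094352 102.7902875
  41.80689028]
9 rows: offset [0.001, 0.0, 0.248] turn [-0.0, 0.002, 0.001]
```

Emit:
drive_tool:
  offset:
    - [0, 0, 0.25]
    - [0, 0, 0.25]
    - [0, 0, 0.25]
    - [0, 0, 0.25]
    - [0, 0, 0.25]
    - [0, 0, 0.25]
    - [0, 0, 0.25]
    - [0, 0, 0.25]
    - [0, 0, 0.25]
    - [0, 0, 0]
  turn:
    - [0, 0, 0]
    - [0, 0, 0]
    - [0, 0, 0]
    - [0, 0, 0]
    - [0, 0, 0]
    - [0, 0, 0]
    - [0, 0, 0]
    - [0, 0, 0]
    - [0, 0, 0]
    - [0, 0, 0]
  hand: [1, 1, 1, 1, 1, 1, 1, 1, 1, 1]

```text
time_s: 6.35
position: [0.5014, 0.3104, 0.0363]
tool_rot: [[0.106, 0.991, -0.076], [0.812, -0.13, -0.569], [-0.574, -0.001, -0.819]]
ft_force: [-0.2, 0.0, -0.8]
grip_width: 0.0852
gripper_force: 0.0
```

Emit:
drive_tool:
  offset:
    - [0, 0, 0]
    - [0, 0, 0]
    - [0, 0, 0]
    - [0, 0, 0]
    - [0, 0, 0]
    - [0, 0, 0]
    - [0, 0, 0]
    - [0, 0, 0]
    - [0, 0, 0]
    - [0, 0, 0]
  turn:
    - [0, 0, 0]
    - [0, 0, 0]
    - [0, 0, 0]
    - [0, 0, 0]
    - [0, 0, 0]
    - [0, 0, 0]
    - [0, 0, 0]
    - [0, 0, 0]
    - [0, 0, 0]
    - [0, 0, 0]
  hand: [0.6, 0.4, 0.3, 0.2, 0.1, 0, 0, 0, 0, 0]
  newtons: 100

```text
time_s: 7.6
position: [0.5019, 0.3111, 0.0372]
tool_rot: [[0.107, 0.992, -0.074], [0.813, -0.13, -0.568], [-0.573, 0.001, -0.82]]
ft_force: [1.3, 4.4, 4.7]
grip_width: 0.0127
gripper_force: 98.1
```

Run:
```python
from p import *
s=observe();print(s["time_s"],s["position"],s["ft_force"],s["gripper_force"],s["grip_width"])
G=np.linalg.inv(T0)@now();np.save("G.npy",G);print(G.round(4))
t=get_image("top");cv2.imwrite("pics/top1.png",t);sc=get_image("scene")
m=cv2.resize(t[185:315,100:320],None,fx=2.7,fy=2.7,interpolation=2);n=cv2.resize(sc[170:350,350:500],None,fx=1.95,fy=1.95,interpolation=2)[:351]
cv2.imwrite("pics/c4.png",cv2.copyMakeBorder(m,0,0,0,0,0))
```

```text
7.6 [0.50186267 0.31111179 0.03719771] [1.2522187  4.42308304 4.70549984] 98.05308222770691 0.012678729789313399
[[-8.197e-01 -8.000e-04  5.728e-01 -9.690e-02]
 [-2.000e-04  1.000e+00  1.000e-03  2.000e-04]
 [-5.728e-01  7.000e-04 -8.197e-01  3.720e-02]
 [ 0.000e+00  0.000e+00  0.000e+00  1.000e+00]]
```

View pics/c4.png

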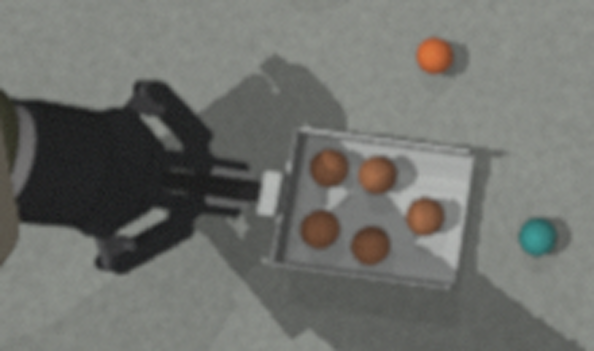

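The handle is held squarely at (225,185) in the crop with all five nuts aboard. Lifting straight up next.

```bash
cat >> p.py <<'E'
try: G=np.load("G.npy")
except Exception: pass
RIM=np.array([.5516,-.0427,.080]);YAW=-103.84
def hook(back=0,up=0,pitch=0):  # tray pose with notch at rim axis, offsets in m
    t=tray(*RIM,YAW,pitch)
    f=tray(0,0,0,YAW)[:3,0]
    t[:3,3]+= -back*f+[0,0,up]
    return t@T(np.eye(3),[-.047,0,-.009])
E
python3 - <<'E'
from p import *
L=T0.copy();L[2,3]=.115
plan(now(),L@G,10);plan(L@G,hook(.012,.044)@G,20)
E
```

```text
10 rows: offset [-0.165, 0.0, -0.236] turn [-0.0, -0.0, 0.0]
20 rows: offset [-0.188, 0.153, 0.131] turn [0.03, -0.0, 0.043]
```

Emit:
drive_tool:
  offset:
    - [-0.082, 0, -0.118]
    - [-0.165, 0, -0.236]
    - [-0.165, 0, -0.236]
    - [-0.165, 0, -0.236]
    - [-0.165, 0, -0.236]
    - [-0.165, 0, -0.236]
    - [-0.165, 0, -0.236]
    - [-0.165, 0, -0.236]
    - [-0.165, 0, -0.236]
    - [-0.165, 0, -0.236]
  turn:
    - [0, 0, 0]
    - [0, 0, 0]
    - [0, 0, 0]
    - [0, 0, 0]
    - [0, 0, 0]
    - [0, 0, 0]
    - [0, 0, 0]
    - [0, 0, 0]
    - [0, 0, 0]
    - [0, 0, 0]
  hand: [0, 0, 0, 0, 0, 0, 0, 0, 0, 0]

```text
time_s: 8.95
position: [0.5016, 0.3109, 0.1471]
tool_rot: [[0.106, 0.992, -0.075], [0.812, -0.13, -0.568], [-0.573, -0.0, -0.819]]
ft_force: [0.1, -1.3, -3.2]
grip_width: 0.0127
gripper_force: 97.7
```

Run:
```python
from p import *
s=observe();print(s["time_s"],s["position"],s["ft_force"],s["wrist_torque"],s["gripper_force"])
plan(now(),hook(.012,.044)@G,20)
t=get_image("top");sc=get_image("scene");cv2.imwrite("pics/s2.png",sc);cv2.imwrite("pics/t2.png",t)
E0=now()@np.linalg.inv(G)
c=np.array([[-.065,.05,.047,1],[-.065,-.05,.047,1],[.065,.05,.047,1],[.065,-.05,.047,1],[.065,.05,.014,1],[.065,-.05,.014,1]])
W=(c@E0.T)[:,:3];out=[]
for n,im in(("scene",sc),("top",t)):
    q=proj(n,W);im=im.copy();x,y=q.mean(0).astype(int);k=4
    a=cv2.resize(im[y-60:y+60,x-50:x+50],None,fx=k,fy=k,interpolation=2)
    for p in q: cv2.circle(a,tuple(((p-[x-50,y-60]+.5)*k-.5).astype(int)),3,(0,0,255),1)
    out.append(a)
cv2.imwrite("pics/c5.png",np.hstack(out))
```

```text
8.95 [0.50163676 0.31093877 0.14707617] [ 0.1490259  -1.33812307 -3.20038726] [ 0.75988482 -0.12453521  0.00203446] 97.69438862800598
20 rows: offset [-0.191, 0.154, 0.126] turn [0.03, 0.0, 0.043]
```

View pics/c5.png

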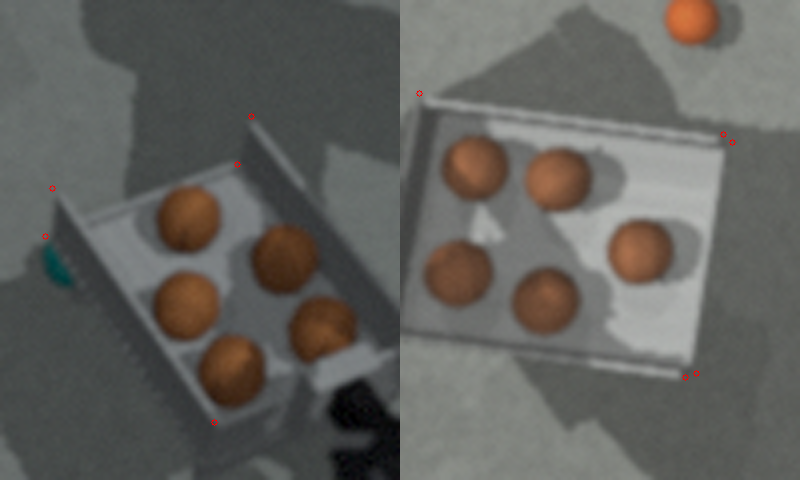

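Grip holds: the tray is within ~2 mm/1° of prediction and all five nuts are aboard. Carrying to just outside and above the rim.

Emit:
drive_tool:
  offset:
    - [-0.1, 0.08, 0.065]
    - [-0.191, 0.154, 0.126]
    - [-0.191, 0.154, 0.126]
    - [-0.191, 0.154, 0.126]
    - [-0.191, 0.154, 0.126]
    - [-0.191, 0.154, 0.126]
    - [-0.191, 0.154, 0.126]
    - [-0.191, 0.154, 0.126]
    - [-0.191, 0.154, 0.126]
    - [-0.191, 0.154, 0.126]
  turn:
    - [0.03, 0, 0.043]
    - [0.03, 0, 0.043]
    - [0.03, 0, 0.043]
    - [0.03, 0, 0.043]
    - [0.03, 0, 0.043]
    - [0.03, 0, 0.043]
    - [0.03, 0, 0.043]
    - [0.03, 0, 0.043]
    - [0.03, 0, 0.043]
    - [0.03, 0, 0.043]
  hand: [0, 0, 0, 0, 0, 0, 0, 0, 0, 0]

```text
time_s: 10.3
position: [0.5463, 0.2151, 0.1488]
tool_rot: [[0.151, 0.983, -0.106], [0.805, -0.184, -0.563], [-0.573, 0.0, -0.819]]
ft_force: [-0.4, 0.2, -2.9]
grip_width: 0.0128
gripper_force: 97.7
```

Emit:
drive_tool:
  offset:
    - [-0.191, 0.154, 0.126]
    - [-0.191, 0.154, 0.126]
    - [-0.191, 0.154, 0.126]
    - [-0.191, 0.154, 0.126]
    - [-0.191, 0.154, 0.126]
    - [-0.191, 0.154, 0.126]
    - [-0.191, 0.154, 0.126]
    - [-0.191, 0.154, 0.126]
    - [-0.191, 0.154, 0.126]
    - [-0.1, 0.08, 0.065]
  turn:
    - [0.03, 0, 0.043]
    - [0.03, 0, 0.043]
    - [0.03, 0, 0.043]
    - [0.03, 0, 0.043]
    - [0.03, 0, 0.043]
    - [0.03, 0, 0.043]
    - [0.03, 0, 0.043]
    - [0.03, 0, 0.043]
    - [0.03, 0, 0.043]
    - [0.03, 0, 0.043]
  hand: [0, 0, 0, 0, 0, 0, 0, 0, 0, 0]

```text
time_s: 11.55
position: [0.5856, 0.1177, 0.1512]
tool_rot: [[0.196, 0.971, -0.137], [0.796, -0.239, -0.557], [-0.573, 0.0, -0.819]]
ft_force: [-0.5, -0.1, -2.2]
grip_width: 0.0126
gripper_force: 97.7
```

Run:
```python
from p import *
s=observe();print(s["time_s"],s["position"],s["ft_force"],s["wrist_torque"],s["q"].round(0))
plan(now(),hook(.008,.012,-1)@G,10);plan(hook(.008,.012,-1)@G,hook(.008,.002,-1)@G,10)
t=get_image("top");sc=get_image("scene")
E0=now()@np.linalg.inv(G);print(np.linalg.inv(hook())@E0)
c=np.array([[.065,.05,.047,1],[.065,-.05,.047,1],[.065,.05,.014,1],[.065,-.05,.014,1],[.042,.05,0,1],[.042,-.05,0,1]])
W=(c@E0.T)[:,:3];out=[]
r=np.array([[-.1,0],[.1,0]]);a=np.radians(YAW+90);r=np.c_[r[:,:1]*[np.cos(a),np.sin(a)],[0,0]]+RIM
for n,im in(("scene",sc),("top",t)):
    q=np.r_[proj(n,W),proj(n,r)];x,y=q.mean(0).astype(int);k=4
    a=cv2.resize(im[y-65:y+75,x-50:x+50],None,fx=k,fy=k,interpolation=2)
    for p in q: cv2.circle(a,tuple(((p-[x-50,y-65]+.5)*k-.5).astype(int)),3,(0,0,255),1)
    out.append(a)
cv2.imwrite("pics/c6.png",np.hstack(out))
```

```text
11.55 [0.58559172 0.117657   0.1511963 ] [-0.49735029 -0.14428628 -2.20367894] [ 0.80679202 -0.20930017  0.03650856] [ 13.  40.  63. -31.  94.  29.]
10 rows: offset [0.025, 0.014, 0.085] turn [-0.001, -0.016, 0.0]
10 rows: offset [0.015, -0.0, 0.02] turn [0.0, -0.0, -0.0]
[[ 9.99999793e-01  2.72374477e-04 -5.82137797e-04 -2.00832770e-02]
 [-2.72106439e-04  9.99999857e-01  4.60468059e-04 -5.67625024e-03]
 [ 5.82263133e-04 -4.60309560e-04  9.99999725e-01  4.30483079e-02]
 [ 0.00000000e+00  0.00000000e+00  0.00000000e+00  1.00000000e+00]]
```

View pics/c6.png

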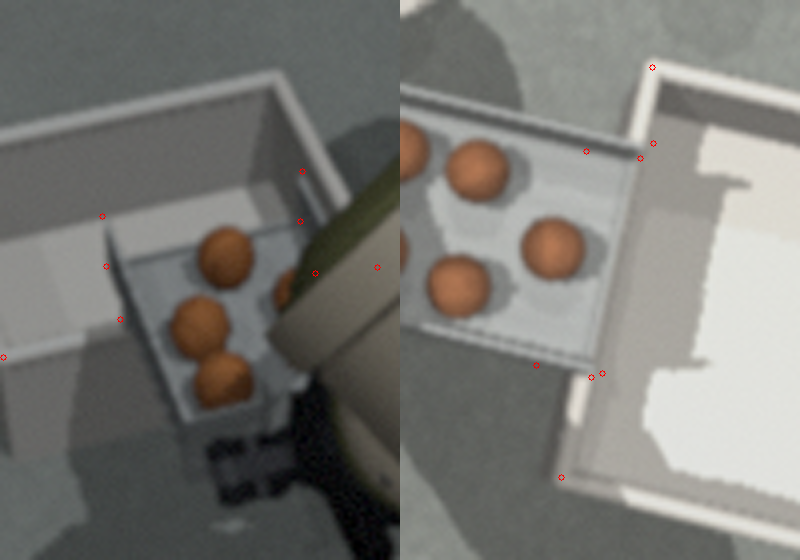

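Tray over the near rim, about 3 mm farther back than predicted (fine for the approach): front edge at (620,258) vs the predicted (627,258). All five nuts are aboard. Going down outside the rim.

Emit:
drive_tool:
  offset:
    - [0.025, 0.014, 0.085]
    - [0.025, 0.014, 0.085]
    - [0.025, 0.014, 0.085]
    - [0.025, 0.014, 0.085]
    - [0.025, 0.014, 0.085]
    - [0.025, 0.014, 0.085]
    - [0.025, 0.014, 0.085]
    - [0.025, 0.014, 0.085]
    - [0.025, 0.014, 0.085]
    - [0.025, 0.014, 0.085]
  turn:
    - [0, -0.016, 0]
    - [0, -0.016, 0]
    - [0, -0.016, 0]
    - [0, -0.016, 0]
    - [0, -0.016, 0]
    - [0, -0.016, 0]
    - [0, -0.016, 0]
    - [0, -0.016, 0]
    - [0, -0.016, 0]
    - [0, -0.016, 0]
  hand: [0, 0, 0, 0, 0, 0, 0, 0, 0, 0]

```text
time_s: 12.9
position: [0.5881, 0.1058, 0.1175]
tool_rot: [[0.193, 0.971, -0.139], [0.786, -0.238, -0.57], [-0.587, 0.0, -0.81]]
ft_force: [-0.4, 1.1, -3.6]
grip_width: 0.0126
gripper_force: 97.7
```

Emit:
drive_tool:
  offset:
    - [0.015, 0, 0.02]
    - [0.015, 0, 0.02]
    - [0.015, 0, 0.02]
    - [0.015, 0, 0.02]
    - [0.015, 0, 0.02]
    - [0.015, 0, 0.02]
    - [0.015, 0, 0.02]
    - [0.015, 0, 0.02]
    - [0, 0, 0]
    - [0, 0, 0]
  turn:
    - [0, 0, 0]
    - [0, 0, 0]
    - [0, 0, 0]
    - [0, 0, 0]
    - [0, 0, 0]
    - [0, 0, 0]
    - [0, 0, 0]
    - [0, 0, 0]
    - [0, 0, 0]
    - [0, 0, 0]
  hand: [0, 0, 0, 0, 0, 0, 0, 0, 0, 0]

```text
time_s: 14.15
position: [0.5881, 0.106, 0.1097]
tool_rot: [[0.193, 0.971, -0.139], [0.786, -0.238, -0.57], [-0.587, 0.0, -0.81]]
ft_force: [0.1, 0.1, -3.0]
grip_width: 0.0127
gripper_force: 97.7
```

Run:
```python
from p import *
s=observe();print(s["time_s"],s["ft_force"],s["wrist_torque"])
E0=now()@np.linalg.inv(G);print("rel hook mm",((np.linalg.inv(hook())@E0@[.047,0,.009,1])[:3]*1000-[47,0,9]).round(1))
plan(now(),hook(.008,.0,-1)@G,4);plan(hook(.008,.0,-1)@G,hook(.0,.0,-1)@G,8)
```

```text
14.15 [ 0.11367708  0.05189078 -2.9657727 ] [ 0.84484837 -0.18803715  0.03534131]
rel hook mm [-8.8 -0.3  4. ]
4 rows: offset [0.011, 0.002, 0.023] turn [-0.0, -0.0, 0.002]
8 rows: offset [-0.02, -0.0, 0.015] turn [0.0, -0.0, -0.0]
```

Emit:
drive_tool:
  offset:
    - [0.015, 0, 0.02]
    - [0.015, 0, 0.02]
    - [0.015, 0, 0.02]
    - [0.015, 0, 0.02]
    - [0.007, 0, 0.01]
    - [0, 0, 0]
    - [0, 0, 0]
    - [0, 0, 0]
    - [0, 0, 0]
    - [0, 0, 0]
  turn:
    - [0, 0, 0]
    - [0, 0, 0]
    - [0, 0, 0]
    - [0, 0, 0]
    - [0, 0, 0]
    - [0, 0, 0]
    - [0, 0, 0]
    - [0, 0, 0]
    - [0, 0, 0]
    - [0, 0, 0]
  hand: [0, 0, 0, 0, 0, 0, 0, 0, 0, 0]

```text
time_s: 15.4
position: [0.5882, 0.1061, 0.1053]
tool_rot: [[0.193, 0.971, -0.139], [0.786, -0.238, -0.57], [-0.587, 0.0, -0.81]]
ft_force: [0.4, 2.7, -1.1]
grip_width: 0.0127
gripper_force: 98.1
```

Floor contact at the expected height. Sliding forward until the rib meets the rim.

Emit:
drive_tool:
  offset:
    - [-0.02, 0, 0.014]
    - [-0.02, 0, 0.014]
    - [-0.02, 0, 0.014]
    - [-0.02, 0, 0.014]
    - [-0.02, 0, 0.014]
    - [-0.02, 0, 0.014]
    - [-0.02, 0, 0.014]
    - [0, 0, 0]
    - [0, 0, 0]
    - [0, 0, 0]
  turn:
    - [0, 0, 0]
    - [0, 0, 0]
    - [0, 0, 0]
    - [0, 0, 0]
    - [0, 0, 0]
    - [0, 0, 0]
    - [0, 0, 0]
    - [0, 0, 0]
    - [0, 0, 0]
    - [0, 0, 0]
  hand: [0, 0, 0, 0, 0, 0, 0, 0, 0, 0]

```text
time_s: 16.65
position: [0.5865, 0.0993, 0.1053]
tool_rot: [[0.193, 0.971, -0.14], [0.786, -0.238, -0.57], [-0.587, 0.0, -0.809]]
ft_force: [0.1, -0.2, 1.0]
grip_width: 0.0127
gripper_force: 98.1
```

Emit:
drive_tool:
  offset:
    - [-0.02, 0, 0.014]
    - [-0.02, 0, 0.014]
    - [0, 0, 0]
    - [0, 0, 0]
    - [0, 0, 0]
    - [0, 0, 0]
    - [0, 0, 0]
    - [0, 0, 0]
    - [0, 0, 0]
    - [0, 0, 0]
  turn:
    - [0, 0, 0]
    - [0, 0, 0]
    - [0, 0, 0]
    - [0, 0, 0]
    - [0, 0, 0]
    - [0, 0, 0]
    - [0, 0, 0]
    - [0, 0, 0]
    - [0, 0, 0]
    - [0, 0, 0]
  hand: [0, 0, 0, 0, 0, 0, 0, 0, 0, 0]

```text
time_s: 17.9
position: [0.586, 0.0975, 0.1053]
tool_rot: [[0.193, 0.971, -0.139], [0.786, -0.238, -0.57], [-0.587, 0.0, -0.81]]
ft_force: [0.7, 1.3, 0.1]
grip_width: 0.0127
gripper_force: 98.1
```

Emit:
drive_tool:
  offset:
    - [-0.02, 0, 0.014]
    - [-0.02, 0, 0.014]
    - [0, 0, 0]
    - [0, 0, 0]
    - [0, 0, 0]
    - [0, 0, 0]
    - [0, 0, 0]
    - [0, 0, 0]
    - [0, 0, 0]
    - [0, 0, 0]
  turn:
    - [0, 0, 0]
    - [0, 0, 0]
    - [0, 0, 0]
    - [0, 0, 0]
    - [0, 0, 0]
    - [0, 0, 0]
    - [0, 0, 0]
    - [0, 0, 0]
    - [0, 0, 0]
    - [0, 0, 0]
  hand: [0, 0, 0, 0, 0, 0, 0, 0, 0, 0]

```text
time_s: 19.15
position: [0.5855, 0.0956, 0.1054]
tool_rot: [[0.193, 0.971, -0.14], [0.786, -0.238, -0.57], [-0.587, 0.0, -0.81]]
ft_force: [1.0, 1.6, 0.4]
grip_width: 0.0125
gripper_force: 98.1
```

Run:
```python
from p import *
s=observe();print(s["time_s"],s["ft_force"],s["wrist_torque"],s["position"])
E0=now()@np.linalg.inv(G);print("rel hook mm",((np.linalg.inv(hook())@E0@[.047,0,.009,1])[:3]*1000-[47,0,9]).round(1))
```

```text
19.15 [1.02506155 1.6441533  0.35548541] [ 0.21902455 -0.05669915  0.01531487] [0.58554913 0.09557041 0.10535952]
rel hook mm [ 2.  -0.3 -0.3]
```

Emit:
drive_tool:
  offset:
    - [-0.02, 0, 0.014]
    - [-0.02, 0, 0.014]
    - [0, 0, 0]
    - [0, 0, 0]
    - [0, 0, 0]
    - [0, 0, 0]
    - [0, 0, 0]
    - [0, 0, 0]
    - [0, 0, 0]
    - [0, 0, 0]
  turn:
    - [0, 0, 0]
    - [0, 0, 0]
    - [0, 0, 0]
    - [0, 0, 0]
    - [0, 0, 0]
    - [0, 0, 0]
    - [0, 0, 0]
    - [0, 0, 0]
    - [0, 0, 0]
    - [0, 0, 0]
  hand: [0, 0, 0, 0, 0, 0, 0, 0, 0, 0]

```text
time_s: 20.4
position: [0.5856, 0.095, 0.1057]
tool_rot: [[0.193, 0.972, -0.137], [0.788, -0.237, -0.568], [-0.585, 0.002, -0.811]]
ft_force: [2.3, 9.7, 2.7]
grip_width: 0.0126
gripper_force: 99.1
```

Rib contact felt (9.7 N against forward motion, 2.5 mm past nominal, matching the camera offset). Updating the pivot point and planning the pivot.

Run:
```python
from p import *
G=T(np.eye(3),[.0025,0,0])@G;np.save("G.npy",G)
a=now();P=(np.linalg.inv(G)@[.047,0,.009,1])[:3];w=(a@np.r_[P,1])[:3];print("pivot tool",P,"world",w)
def piv(a,w,d):
    ax=tray(0,0,0,YAW)[:3,1];R=Ro.from_rotvec(ax*np.radians(d)).as_matrix();return T(R,w-R@w)@a
plan(a,piv(a,w,30),10);plan(a,piv(a,w,79),26)
print(piv(a,w,79).round(3))
```

```text
pivot tool [-0.09972627 -0.00035227  0.10409125] world [ 0.55167582 -0.04264494  0.07957904]
10 rows: offset [-0.14, 0.0, -0.127] turn [-0.0, 0.5, 0.001]
26 rows: offset [-0.141, 0.0, -0.128] turn [-0.0, 0.506, 0.001]
[[ 0.173  0.971  0.166  0.552]
 [ 0.708 -0.24   0.664 -0.041]
 [ 0.685  0.003 -0.729  0.224]
 [ 0.     0.     0.     1.   ]]
```

Emit:
drive_tool:
  offset:
    - [-0.112, 0, -0.102]
    - [-0.112, 0, -0.102]
    - [-0.112, 0, -0.102]
    - [-0.112, 0, -0.102]
    - [-0.112, 0, -0.102]
    - [-0.112, 0, -0.102]
    - [-0.112, 0, -0.102]
    - [-0.112, 0, -0.102]
    - [0, 0, 0]
    - [0, 0, 0]
  turn:
    - [0, 0.4, 0]
    - [0, 0.4, 0]
    - [0, 0.4, 0]
    - [0, 0.4, 0]
    - [0, 0.4, 0]
    - [0, 0.4, 0]
    - [0, 0.4, 0]
    - [0, 0.4, 0]
    - [0, 0, 0]
    - [0, 0, 0]
  hand: [0, 0, 0, 0, 0, 0, 0, 0, 0, 0]

```text
time_s: 21.65
position: [0.5816, 0.0788, 0.1514]
tool_rot: [[0.228, 0.971, -0.066], [0.931, -0.238, -0.277], [-0.285, 0.002, -0.959]]
ft_force: [1.8, 7.6, 4.3]
grip_width: 0.0128
gripper_force: 98.9
```

```bash
cat >> p.py <<'E'
def status():
    s=observe();E0=now()@np.linalg.inv(G);n=(E0@[.047,0,.009,1])[:3]
    F=E0[:3,:3].T@s["ft_force"]
    print("t",s["time_s"],"F world",np.round(s["ft_force"],1),"F tray",F.round(1),"pitch",np.degrees(np.arcsin(-E0[2,0])).round(1),"notch-rim in tray mm",(E0[:3,:3].T@(n-[.5517,-.0426,.0796])*1000).round(1),"q",s["q"].round(0))
E
python3 -c "
from p import *
status()"
```

```text
t 21.65 F world [1.8 7.6 4.3] F tray [-8.7 -0.1  1.6] pitch 18.4 notch-rim in tray mm [0.1 0.  0.5] q [  3.  33.  71. -16.  81.  20.]
```

Hook holds (steady ~9 N on the rib). Continuing.

Emit:
drive_tool:
  offset:
    - [-0.14, 0, -0.127]
    - [-0.14, 0, -0.127]
    - [-0.14, 0, -0.127]
    - [-0.14, 0, -0.127]
    - [-0.14, 0, -0.127]
    - [-0.14, 0, -0.127]
    - [-0.14, 0, -0.127]
    - [-0.14, 0, -0.127]
    - [0, 0, 0]
    - [0, 0, 0]
  turn:
    - [0, 0.5, 0]
    - [0, 0.5, 0]
    - [0, 0.5, 0]
    - [0, 0.5, 0]
    - [0, 0.5, 0]
    - [0, 0.5, 0]
    - [0, 0.5, 0]
    - [0, 0.5, 0]
    - [0, 0, 0]
    - [0, 0, 0]
  hand: [0, 0, 0, 0, 0, 0, 0, 0, 0, 0]

```text
time_s: 22.9
position: [0.572, 0.0397, 0.1963]
tool_rot: [[0.236, 0.971, 0.032], [0.963, -0.238, 0.124], [0.128, 0.001, -0.992]]
ft_force: [1.3, 5.1, 4.0]
grip_width: 0.0124
gripper_force: 98.5
```

```bash
python3 -c "
from p import *
status()"
```

```text
t 22.9 F world [1.3 5.1 4. ] F tray [-6.6  0.1 -0.6] pitch 42.3 notch-rim in tray mm [ 0.1 -0.1  1. ] q [-11.  25.  76.   7.  79.   1.]
```

Emit:
drive_tool:
  offset:
    - [-0.133, 0, -0.117]
    - [-0.14, 0, -0.127]
    - [-0.14, 0, -0.127]
    - [-0.14, 0, -0.127]
    - [-0.14, 0, -0.127]
    - [-0.14, 0, -0.127]
    - [-0.14, 0, -0.127]
    - [-0.14, 0, -0.127]
    - [0, 0, 0]
    - [0, 0, 0]
  turn:
    - [0, 0.5, 0]
    - [0, 0.5, 0]
    - [0, 0.5, 0]
    - [0, 0.5, 0]
    - [0, 0.5, 0]
    - [0, 0.5, 0]
    - [0, 0.5, 0]
    - [0, 0.5, 0]
    - [0, 0, 0]
    - [0, 0, 0]
  hand: [0, 0, 0, 0, 0, 0, 0, 0, 0, 0]

```text
time_s: 24.15
position: [0.5588, -0.0134, 0.2206]
tool_rot: [[0.203, 0.971, 0.124], [0.83, -0.238, 0.505], [0.52, 0.0, -0.854]]
ft_force: [2.4, 4.3, 5.6]
grip_width: 0.0126
gripper_force: 98.5
```

```bash
python3 -c "
from p import *
status()"
```

```text
t 24.15 F world [2.4 4.3 5.6] F tray [-7.   1.3 -2.1] pitch 66.3 notch-rim in tray mm [ 0.2 -0.3  1. ] q [-28.  24.  80.  30.  86. -19.]
```

Emit:
drive_tool:
  offset:
    - [-0.126, 0, -0.107]
    - [-0.14, 0, -0.127]
    - [-0.14, 0, -0.127]
    - [-0.14, 0, -0.127]
    - [-0.056, 0, -0.051]
    - [0, 0, 0]
    - [0, 0, 0]
    - [0, 0, 0]
    - [0, 0, 0]
    - [0, 0, 0]
  turn:
    - [0, 0.5, 0]
    - [0, 0.5, 0]
    - [0, 0.5, 0]
    - [0, 0.5, 0]
    - [0, 0.2, 0]
    - [0, 0, 0]
    - [0, 0, 0]
    - [0, 0, 0]
    - [0, 0, 0]
    - [0, 0, 0]
  hand: [0, 0, 0, 0, 0, 0, 0, 0, 0, 0]

```text
time_s: 25.4
position: [0.5511, -0.0448, 0.2237]
tool_rot: [[0.169, 0.971, 0.167], [0.694, -0.237, 0.68], [0.7, 0.001, -0.714]]
ft_force: [-0.0, 0.5, 7.2]
grip_width: 0.0125
gripper_force: 98.8
```

Run:
```python
from p import *
status()
t=get_image("top");sc=get_image("scene")
a=cv2.resize(t[160:320,300:480],None,fx=2.2,fy=2.2,interpolation=2);b=cv2.resize(sc[60:220,220:400],None,fx=2.2,fy=2.2,interpolation=2)
cv2.imwrite("pics/c7.png",np.hstack([b,a]))
```

```text
t 25.4 F world [-0.   0.5  7.2] F tray [-7.2 -0.2  0.8] pitch 79.4 notch-rim in tray mm [ 0.1 -0.3  0.5] q [-36.  26.  81.  41.  92. -28.]
```

View pics/c7.png

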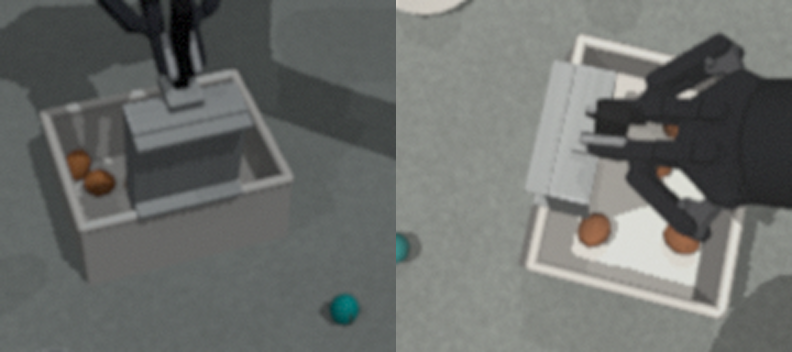

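The tray stands on end at the rim (79°) and is hooked. Nuts show in the box: two at the left in the scene view (78,163),(98,182), and two at (595,228),(683,237) in the top view; more are partly hidden by the gripper. Pivoting back on the rim to verify.

Emit:
drive_tool:
  offset:
    - [0.08, 0, 0.07]
    - [0.182, 0, 0.165]
    - [0.182, 0, 0.165]
    - [0.182, 0, 0.165]
    - [0.182, 0, 0.165]
    - [0.182, 0, 0.165]
    - [0.182, 0, 0.165]
    - [0.182, 0, 0.165]
    - [0.182, 0, 0.165]
    - [0.182, 0, 0.165]
  turn:
    - [0, -0.325, 0]
    - [0, -0.65, 0]
    - [0, -0.65, 0]
    - [0, -0.65, 0]
    - [0, -0.65, 0]
    - [0, -0.65, 0]
    - [0, -0.65, 0]
    - [0, -0.65, 0]
    - [0, -0.65, 0]
    - [0, -0.65, 0]
  hand: [0, 0, 0, 0, 0, 0, 0, 0, 0, 0]

```text
time_s: 26.75
position: [0.5717, 0.0405, 0.1995]
tool_rot: [[0.236, 0.971, 0.029], [0.964, -0.238, 0.121], [0.124, -0.001, -0.992]]
ft_force: [0.2, -0.0, -2.9]
grip_width: 0.0126
gripper_force: 97.7
```

Emit:
drive_tool:
  offset:
    - [0.182, 0, 0.165]
    - [0.182, 0, 0.165]
    - [0.182, 0, 0.165]
    - [0.182, 0, 0.165]
    - [0.182, 0, 0.165]
    - [0.182, 0, 0.165]
    - [0.182, 0, 0.165]
    - [0.182, 0, 0.165]
    - [0.182, 0, 0.165]
    - [0.168, 0, 0.152]
  turn:
    - [0, -0.65, 0]
    - [0, -0.65, 0]
    - [0, -0.65, 0]
    - [0, -0.65, 0]
    - [0, -0.65, 0]
    - [0, -0.65, 0]
    - [0, -0.65, 0]
    - [0, -0.65, 0]
    - [0, -0.65, 0]
    - [0, -0.6, 0]
  hand: [0, 0, 0, 0, 0, 0, 0, 0, 0, 0]

```text
time_s: 28.0
position: [0.586, 0.0977, 0.1238]
tool_rot: [[0.202, 0.972, -0.124], [0.828, -0.237, -0.508], [-0.523, 0.0, -0.853]]
ft_force: [1.0, -0.2, -2.6]
grip_width: 0.0125
gripper_force: 97.8
```

Run:
```python
from p import *
status()
t=get_image("top");sc=get_image("scene")
a=cv2.resize(t[160:320,300:480],None,fx=2.2,fy=2.2,interpolation=2);b=cv2.resize(sc[60:220,220:400],None,fx=2.2,fy=2.2,interpolation=2)
cv2.imwrite("pics/c8.png",np.hstack([b,a]))
```

```text
t 28.0 F world [ 1.  -0.2 -2.6] F tray [ 0.1  1.1 -2.6] pitch 3.4 notch-rim in tray mm [-5.5 -0.2  7.3] q [ 10.  40.  67. -29.  87.  29.]
```

View pics/c8.png

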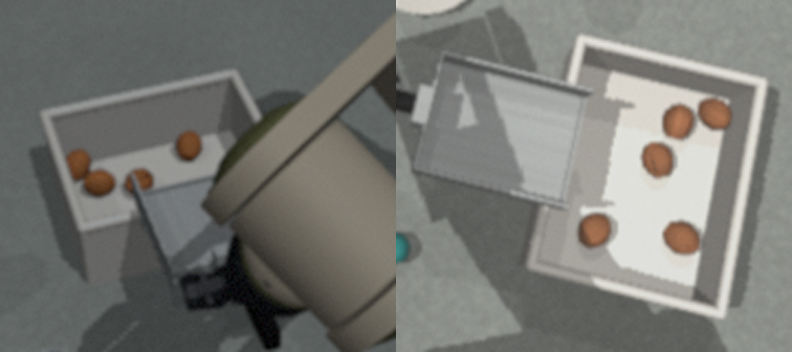

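All five nuts are in the box at (679,122), (715,114), (657,160), (594,230), (682,238) in the top half, and the tray is empty and level. Now back to its old free spot.

Run:
```python
from p import *
L=T0.copy();L[2,3]=.10;a=tray(*L[:3,3],-97.5,-1)@G;L[2,3]=.006;b=tray(*L[:3,3],-97.5,-1)@G
plan(now(),a,10);plan(a,b,10)
```

```text
10 rows: offset [0.381, -0.305, -0.291] turn [-0.06, -0.075, -0.084]
10 rows: offset [0.138, -0.0, 0.19] turn [0.0, -0.0, -0.0]
```

Emit:
drive_tool:
  offset:
    - [0.381, -0.305, -0.291]
    - [0.381, -0.305, -0.291]
    - [0.381, -0.305, -0.291]
    - [0.381, -0.305, -0.291]
    - [0.381, -0.305, -0.291]
    - [0.381, -0.305, -0.291]
    - [0.381, -0.305, -0.291]
    - [0.381, -0.305, -0.291]
    - [0.381, -0.305, -0.291]
    - [0.381, -0.305, -0.291]
  turn:
    - [-0.06, -0.075, -0.084]
    - [-0.06, -0.075, -0.084]
    - [-0.06, -0.075, -0.084]
    - [-0.06, -0.075, -0.084]
    - [-0.06, -0.075, -0.084]
    - [-0.06, -0.075, -0.084]
    - [-0.06, -0.075, -0.084]
    - [-0.06, -0.075, -0.084]
    - [-0.06, -0.075, -0.084]
    - [-0.06, -0.075, -0.084]
  hand: [0, 0, 0, 0, 0, 0, 0, 0, 0, 0]

```text
time_s: 29.35
position: [0.5022, 0.3096, 0.1381]
tool_rot: [[0.109, 0.991, -0.073], [0.804, -0.131, -0.581], [-0.585, 0.004, -0.811]]
ft_force: [0.4, 0.3, -2.1]
grip_width: 0.0123
gripper_force: 97.7
```

Emit:
drive_tool:
  offset:
    - [0.138, 0, 0.19]
    - [0.138, 0, 0.19]
    - [0.138, 0, 0.19]
    - [0.138, 0, 0.19]
    - [0.138, 0, 0.19]
    - [0.138, 0, 0.19]
    - [0.138, 0, 0.19]
    - [0.138, 0, 0.19]
    - [0.138, 0, 0.19]
    - [0.138, 0, 0.19]
  turn:
    - [0, 0, 0]
    - [0, 0, 0]
    - [0, 0, 0]
    - [0, 0, 0]
    - [0, 0, 0]
    - [0, 0, 0]
    - [0, 0, 0]
    - [0, 0, 0]
    - [0, 0, 0]
    - [0, 0, 0]
  hand: [0, 0, 0, 0, 0, 0, 0, 0, 0, 0]

```text
time_s: 30.6
position: [0.5031, 0.3087, 0.0435]
tool_rot: [[0.109, 0.991, -0.074], [0.804, -0.132, -0.58], [-0.585, 0.004, -0.811]]
ft_force: [0.5, 0.2, -2.1]
grip_width: 0.0124
gripper_force: 97.8
```

Run:
```python
from p import *
status();E0=now()@np.linalg.inv(G);print(E0.round(4))
c=tray(.489,.2151,0.0,-97.5,-1)@G;plan(now(),c,6)
```

```text
t 30.6 F world [ 0.5  0.2 -2.1] F tray [-0.3  0.5 -2.1] pitch -0.9 notch-rim in tray mm [-200.9  -95.1  -58.9] q [ 32.  49.  65. -27.  91.  45.]
[[-0.1325  0.9912 -0.0012  0.4904]
 [-0.9911 -0.1324  0.0153  0.2147]
 [ 0.015   0.0032  0.9999  0.0077]
 [ 0.      0.      0.      1.    ]]
6 rows: offset [0.02, -0.006, 0.026] turn [0.002, -0.004, -0.006]
```

Emit:
drive_tool:
  offset:
    - [0.015, 0, 0.021]
    - [0.015, 0, 0.021]
    - [0.015, 0, 0.021]
    - [0.015, 0, 0.021]
    - [0.015, 0, 0.021]
    - [0.015, 0, 0.021]
    - [0.007, 0, 0.01]
    - [0, 0, 0]
    - [0, 0, 0]
    - [0, 0, 0]
  turn:
    - [0, 0, 0]
    - [0, 0, 0]
    - [0, 0, 0]
    - [0, 0, 0]
    - [0, 0, 0]
    - [0, 0, 0]
    - [0, 0, 0]
    - [0, 0, 0]
    - [0, 0, 0]
    - [0, 0, 0]
  hand: [0, 0, 0, 0, 0, 0, 0, 0, 0, 0]

```text
time_s: 31.85
position: [0.5031, 0.3087, 0.0374]
tool_rot: [[0.109, 0.991, -0.074], [0.804, -0.132, -0.58], [-0.585, 0.004, -0.811]]
ft_force: [-0.2, -0.1, -2.5]
grip_width: 0.0124
gripper_force: 97.8
```

Emit:
drive_tool:
  offset:
    - [0.007, 0, 0.01]
    - [0.007, 0, 0.01]
    - [0.007, 0, 0.01]
    - [0.007, 0, 0.01]
    - [0, 0, 0]
    - [0, 0, 0]
    - [0, 0, 0]
    - [0, 0, 0]
    - [0, 0, 0]
    - [0, 0, 0]
  turn:
    - [0, 0, 0]
    - [0, 0, 0]
    - [0, 0, 0]
    - [0, 0, 0]
    - [0, 0, 0]
    - [0, 0, 0]
    - [0, 0, 0]
    - [0, 0, 0]
    - [0, 0, 0]
    - [0, 0, 0]
  hand: [0, 0, 0, 0, 0, 0, 0, 0, 0, 0]

```text
time_s: 33.1
position: [0.5033, 0.3088, 0.0367]
tool_rot: [[0.11, 0.991, -0.073], [0.804, -0.132, -0.58], [-0.585, 0.005, -0.811]]
ft_force: [-0.5, 2.8, 7.7]
grip_width: 0.0124
gripper_force: 99.3
```

Touched down. Releasing, then backing out along the tool axis.

Emit:
drive_tool:
  offset:
    - [0, 0, 0]
    - [0, 0, 0]
    - [0, 0, 0]
    - [0, 0, 0]
    - [0, 0, 0]
    - [0, 0, 0]
    - [0, 0, 0]
    - [0, 0, 0]
    - [0, 0, 0]
    - [0, 0, 0]
  turn:
    - [0, 0, 0]
    - [0, 0, 0]
    - [0, 0, 0]
    - [0, 0, 0]
    - [0, 0, 0]
    - [0, 0, 0]
    - [0, 0, 0]
    - [0, 0, 0]
    - [0, 0, 0]
    - [0, 0, 0]
  hand: [0.2, 0.3, 0.4, 0.5, 0.7, 1, 1, 1, 1, 1]

```text
time_s: 34.35
position: [0.5031, 0.3086, 0.0355]
tool_rot: [[0.109, 0.991, -0.074], [0.804, -0.132, -0.58], [-0.585, 0.004, -0.811]]
ft_force: [-1.1, -0.2, -0.1]
grip_width: 0.0856
gripper_force: 0.0
```

Emit:
drive_tool:
  offset:
    - [0, 0, -0.15]
    - [0, 0, -0.3]
    - [0, 0, -0.3]
    - [0, 0, -0.3]
    - [0, 0, -0.3]
    - [0, 0, -0.3]
    - [0, 0, -0.3]
    - [0, 0, -0.3]
    - [0, 0, -0.3]
    - [0, 0, -0.3]
  turn:
    - [0, 0, 0]
    - [0, 0, 0]
    - [0, 0, 0]
    - [0, 0, 0]
    - [0, 0, 0]
    - [0, 0, 0]
    - [0, 0, 0]
    - [0, 0, 0]
    - [0, 0, 0]
    - [0, 0, 0]
  hand: [1, 1, 1, 1, 1, 1, 1, 1, 1, 1]

```text
time_s: 35.6
position: [0.5116, 0.3753, 0.1285]
tool_rot: [[0.109, 0.991, -0.074], [0.804, -0.132, -0.58], [-0.585, 0.004, -0.811]]
ft_force: [-0.1, -0.1, 0.9]
grip_width: 0.085
gripper_force: 0.0
```

Run:
```python
from p import *
status();cv2.imwrite("pics/top9.png",get_image("top"))
```

```text
t 35.6 F world [-0.1 -0.1  0.9] F tray [ 0.1 -0.1  0.9] pitch -0.9 notch-rim in tray mm [-266.7  -95.2   27.2] q [ 36.  49.  49. -27. 107.  41.]
```

View pics/top9.png

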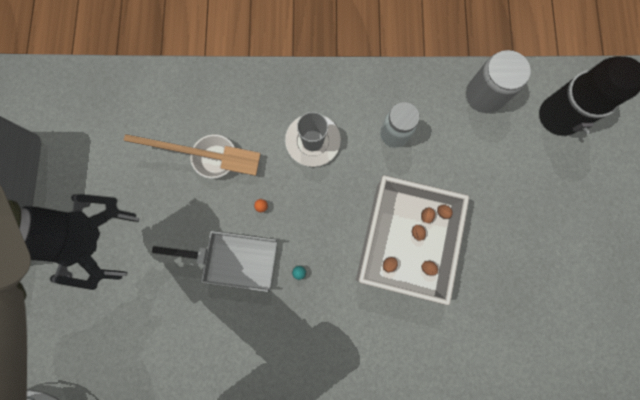

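The picture shows the empty tray flat at (240,261), five nuts in the box around (420,240), every bystander where it started, and the gripper clear of everything at (65,235).

```bash
python3 -c "
from rig import env
print(env.close_job())"
```

```text
the job is handed in; nothing more can be done
None
```

The rib was hooked on the facing rim, the tray was pivoted to 79° with the rib still hooked, all five walnuts are in the box, and the empty tray is flat on the worktop with nothing else disturbed; I handed the job in at about 36 s.

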